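Fetch the bottom parts carton from the sloping rack and restack the rest

ROBOT

A 6-joint arm with a two-finger parallel gripper is mounted at the origin on the work surface. World frame = base frame: x ahead of the robot, y to its left, z up, the work surface at z = 0. Lengths are in m, angles in rad, forces in N, time in s.
With the tool pointing down it reaches from about 0.35 to 0.975 m from the base axis. Payload 17.4 kg.
Tool frame: the origin (TCP) lies between the finger pads; the fingertips stand 11 mm ahead of it and the grasp point (between the pads) lies 8 mm behind it; z points along the fingers, y is the line along which they close (so a half turn about z gives the same grasp; the last joint's range is limited). The gripper opens to 85 mm and grips with 20 to 120 N. Pads are 22 mm wide; open, the fingers measure 114 mm over their backs; the gripper's body (76 mm by 85 mm) begins 54 mm behind the grasp point. The pads swing forward as they close: fully open they stand 13 mm farther back than shut.
Start: joints at [1.221, 0.116, 1.442, -0, 1.584, -0.038], TCP at [0.207, 0.642, 0.242] pointing down, gripper open.
Joint ranges: [-2.83, 2.83], [-0.83, 2.19], [0.07, 2.5], [-1.14, 4.28], [0.01, 3], [-2.97, 2.97]. Speed limits (rad/s): [1.89, 1.89, 2.22, 3.14, 3.14, 3.14].

INTERFACE

Orientations are given as a 3x3 rotation matrix whose columns are the frame's x, y, z axes.
In Python, from rig import robot gives the robot as it stands.
- The arm moves only by the tool play_rows, never from a script. Its argument "moves" is a list of rows, each an object with "offset": the shift along the tool's x, y, z normalised to -1 to 1, where 1 is 50 cm, a list of three; "roll": the turn about the tool's z normalised to -1 to 1, where 1 is pi rad. A call has 1 to 8 rows; each row is the pose to reach, as a shift and turn from the pose commanded when the call began, along the tool's axes at that moment, turning the shorter way round; what a row does not reach only later rows make up. A row lasts 1/10 s, in which the tool goes at most 50 mm and 8.59 degrees, less where a joint would pass 70% of its speed; a pose out of reach is approached as far as the arm can. A call with a number of a shift or a turn outside -1 to 1 is refused whole. A call with a gripper value outside its range is refused whole. "claw" is the finger opening in mm, from 0 to 85.4, set as the call begins (left out, the last holds). The fingers move at their own pace and stop on an object; "force" is the grip in N (left out, the last holds). Time passes only in rows, so rows that repeat a pose let the fingers close. It gives the time, the measured TCP pose, the force, the opening and the grip force at its end, in the units of the state.
- robot.state(): the state, without advancing time (a new reading comes with each control period).
- robot.grab_frame(name): name is "side" or "top"; returns the picture (420x560x3 uint8, red, green, blue); there is no depth.
- robot.camera_info(name): a dict with "camera_matrix" (3x3 intrinsics, pixels), "R" (3x3) and "t" (3): a world point X has camera coordinates R X + t. Camera axes: x right, y down, z forward; pixel columns grow to the right and rows downward; lengths in m; the calibration is good to about 2 mm. A picture is of the moment at which its call begins. camera_info takes no time and is no camera call.
- robot.job_done(): hands the job in; it is judged then, once.
Trained networks look in the newest picture that a camera, given by its name, has taken for a name from the list of things; names that differ only in an ending like _2 or _b are one class to them, and where a whole thing is asked for, a point or a joint stands for the part that bears it (a point fixed in the world has none). Each returns a list of dicts, best first, with "score" (0 to 1); they miss things now and then, are a little off and sometimes report something else, mostly with a low value. They report only what shows in the picture. A call takes as long as a camera call. They do not tell look-alikes from the thing itself.
- robot.silhouettes(camera, query): "region" (420x560 bool, what is visible of it) and "box" ([left, top, right, bottom] in pixels, round what is visible of it).
The state is a dict: "time_s": time; "qpos": joint angles; "joint_velocities": joint speeds; "joint_efforts": joint torques, N m; "tool_pos": TCP position; "tool_rot": TCP orientation; "force": force on the tool from outside, world axes, zero at the start; "moment": the same for the moment, N m; "gripper_width": finger opening in m; "grasp_force": force on a finger pad.
Only numpy, scipy, OpenCV 4.12 (cv2) and the standard library are available. Lean on these libraries where they do the work, as an engineer would, in place of code of your own. Each camera call takes 0.05 s, during which the arm holds its last target. There are 200 camera calls.

TASK

I need the red parts carton from the bottom of the sloping rack: park the yellow carton, then the blue one, each in the middle of the mat of its own colour, then set the red carton down in the middle of the green mat, every carton lying flat and lined up with the long side of its mat. Then put the other two back on the rack, blue at the bottom and yellow on top of it, both centred across the rack, square to it and with their backs against the backstop. Leave the model rocket, the glue bottle and the wire spool standing where they are.

Things in the scene. Friction and masses are not known exactly. Their poses are not given: they have to be found in the camera images.
- red_carton: Cardboard carton with a red lid, 125 long (own x) by 56 wide (own y) by 45 mm high, about 250 g, the same either way round. Origin: centre of its underside, z up through the lid. At the start it lies at the bottom of the stack on the rack, its front 30 mm showing. Grip across the 56 mm width; low on the rack grip at or a little forward of its middle, so that the gripper's body clears the backstop.
- blue_carton: Cardboard carton with a blue lid, 95 long (own x) by 56 wide (own y) by 45 mm high, about 200 g, the same either way round. Origin: centre of its underside, z up through the lid. At the start it lies on the red carton, its front 25 mm showing. Grip across the 56 mm width; low on the rack grip at or a little forward of its middle, so that the gripper's body clears the backstop.
- yellow_carton: Cardboard carton with a yellow lid, 70 long (own x) by 56 wide (own y) by 45 mm high, about 150 g, the same either way round. Origin: centre of its underside, z up through the lid. At the start it lies on the blue carton, at the top of the stack. Grip across the 56 mm width; low on the rack grip at or a little forward of its middle, so that the gripper's body clears the backstop.
- rack: Plywood rack: floor 90 mm wide (its y), open at sides and front, rising 15 degrees to its +x; at the low end (robot's side) a backstop square to the floor, 100 mm high. Cartons lie long side up the slope; friction stops them sliding. Origin: centre of base, z vertical. Floor meets backstop at x -50, z 30 mm; thence floor 137 mm along (0.966, 0, 0.259), backstop along (-0.259, 0, 0.966).
- green_mat: Thin green mat fixed to the bench, 165 by 96 by 3 mm (long side along its x), with a thin white border line. Origin: centre of its underside, level. For the red carton.
- blue_mat: Thin blue mat fixed to the bench, 135 by 96 by 3 mm (long side along its x), with a thin white border line. Origin: centre of its underside, level. Side place for the blue carton.
- yellow_mat: Thin yellow mat fixed to the bench, 110 by 80 by 3 mm (long side along its x), with a thin white border line. Origin: centre of its underside, level. Side place for the yellow carton.
- rocket: Bystander: white model rocket with a red band and four blue fins on a round dark wooden foot, 165 mm high, foot 56 mm across. Origin: centre of its underside.
- glue: Bystander: white glue bottle with an orange cap, 40 mm across, 110 mm high. Origin: centre of its underside.
- spool: Bystander: spool of copper wire with grey flanges, standing on a flange, 64 mm across, 40 mm high. Origin: centre of its underside.
Not all that is in view belongs to the job. Several things have the shape of the blue_mat; the one meant has the colours described above. Several things have the shape of the yellow_mat; the one meant has the colours described above.

How it is judged:
On the way, in this order (a step that is already met when the one before it is completed fails the run):
1. the yellow carton lies released in the middle of the yellow mat (horizontal distance between yellow_carton and yellow_mat below 0.015 m and angle between the x axis of yellow_carton and the x axis of yellow_mat, either way round below 0.2 rad and z of yellow_carton in the frame of yellow_mat between -0.001 and 0.008 m and angle between yellow_carton's own z axis and vertical below 0.06 rad and linear speed of yellow_carton below 0.02 m/s and angular speed of yellow_carton below 0.2 rad/s and contact force between the fingers and yellow_carton below 0.2 N), for 0.2 s.
2. the blue carton lies released in the middle of the blue mat, the yellow one still on its mat (all of step 1 and horizontal distance between blue_carton and blue_mat below 0.015 m and angle between the x axis of blue_carton and the x axis of blue_mat, either way round below 0.2 rad and z of blue_carton in the frame of blue_mat between -0.001 and 0.008 m and angle between blue_carton's own z axis and vertical below 0.06 rad and linear speed of blue_carton below 0.02 m/s and angular speed of blue_carton below 0.2 rad/s and contact force between the fingers and blue_carton below 0.2 N), for 0.2 s.
3. the red carton lies released in the middle of the green mat, the other two still on their mats (all of step 2 and horizontal distance between red_carton and green_mat below 0.015 m and angle between the x axis of red_carton and the x axis of green_mat, either way round below 0.2 rad and z of red_carton in the frame of green_mat between -0.001 and 0.008 m and angle between red_carton's own z axis and vertical below 0.06 rad and linear speed of red_carton below 0.02 m/s and angular speed of red_carton below 0.2 rad/s and contact force between the fingers and red_carton below 0.2 N), for 0.2 s.
4. the blue carton is back on the rack floor against the backstop (x of blue_carton in the frame of rack between -0.0101 and 0.0079 m and y of blue_carton in the frame of rack between -0.012 and 0.012 m and z of blue_carton in the frame of rack between 0.0363 and 0.0503 m and angle between the y axis of blue_carton and the y axis of rack, either way round below 0.15 rad and angle between blue_carton's own z axis and vertical between 0.2 and 0.33 rad and linear speed of each of blue_carton, red_carton below 0.02 m/s and angular speed of each of blue_carton, red_carton below 0.2 rad/s and contact force between the fingers and blue_carton below 0.2 N and horizontal distance between red_carton and green_mat below 0.015 m and angle between the x axis of red_carton and the x axis of green_mat, either way round below 0.2 rad and z of red_carton in the frame of green_mat between -0.001 and 0.008 m and angle between red_carton's own z axis and vertical below 0.06 rad and contact force between the fingers and red_carton below 0.2 N), for 0.2 s.
At the end, for the whole second after the job is handed in: Red carton flat on the green mat, within 15 mm of its centre and 11 degrees; blue on the rack floor, yellow on the blue, backs within 12 mm of the backstop, within 12 mm of the rack's middle line and 8 degrees of square; all released and at rest (all of step 4 and x of yellow_carton in the frame of rack between -0.0338 and -0.0158 m and y of yellow_carton in the frame of rack between -0.012 and 0.012 m and z of yellow_carton in the frame of rack between 0.0765 and 0.0905 m and angle between the y axis of yellow_carton and the y axis of rack, either way round below 0.15 rad and angle between yellow_carton's own z axis and vertical between 0.2 and 0.33 rad and linear speed of yellow_carton below 0.02 m/s and angular speed of yellow_carton below 0.2 rad/s and contact force between the fingers and yellow_carton below 0.2 N); the robot touches nothing.
It fails at once if the rocket is shifted by more than 25 mm or tipped (distance of rocket from where it was at the start of the episode above 0.025 m or angle between rocket's own z axis and vertical above 0.35 rad).
It fails at once if the glue is shifted by more than 25 mm or tipped (distance of glue from where it was at the start of the episode above 0.025 m or angle between glue's own z axis and vertical above 0.35 rad).
It fails at once if the spool is shifted by more than 25 mm or tipped (distance of spool from where it was at the start of the episode above 0.025 m or angle between spool's own z axis and vertical above 0.35 rad).
It also fails if it takes over 134 s, if anything falls off the work surface, if the arm or the gripper's body presses on something with over 40 N, if the wrist force passes 120 N, or if a joint passes its speed limit or range.

## Working session

There is one attempt and no reset: what is moved stays moved. The work goes in short steps, Python scripts to look and compute and a tool call to move; the robot and the scene stay as the last step left them, time stands still between calls to the robot, and variables do not carry over. Pictures are saved under pics/ and viewed, at most 17 in all, crops included, and the job is handed in when it is done.

Besides the shell and the picture viewer there is one more tool, called after ">>>" as name(argument=value, ...) on one line, values as JSON. play_rows: Moves the arm, as the interface text tells. Its arguments: {"type":"object","properties":{"moves":{"type":"array"},"claw":{"type":"number"},"force":{"type":"number"}},"required":["moves"]}

```bash
ls; mkdir -p pics
python3 - <<'E'
from rig import robot
import cv2,numpy as np
for n in ("top","side"):
    f=robot.grab_frame(n); cv2.imwrite(f"pics/{n}0.png",f[:,:,::-1])
    c=robot.camera_info(n); print(n,np.round(c["camera_matrix"],1).tolist(),np.round(c["R"],4).tolist(),np.round(c["t"],4).tolist())
print(robot.state())
E
```

```text
pics
top [[459.2, 0.0, 280.4], [0.0, 459.2, 209.9], [0.0, 0.0, 1.0]] [[-0.01, -0.9999, -0.0008], [-0.9887, 0.01, -0.1495], [0.1495, -0.0008, -0.9888]] [0.0101, 0.5953, 1.2401]
side [[407.9, 0.0, 272.7], [0.0, 407.9, 210.3], [0.0, 0.0, 1.0]] [[-0.9412, -0.3375, -0.0154], [-0.1978, 0.5875, -0.7847], [0.2738, -0.7355, -0.6197]] [0.5564, 0.2015, 0.8092]
{'time_s': 0.1, 'qpos': array([ 1.22121107e+00,  1.16428635e-01,  1.44219515e+00, -1.45165466e-05,
        1.58400213e+00, -3.78118905e-02]), 'joint_velocities': array([-0.00097191, -0.00128829, -0.00114429, -0.00134656,  0.00014579,
       -0.00024806]), 'joint_efforts': array([ 2.14833417e-03, -7.33664560e+01, -6.33793974e+01,  3.24648724e-06,
        5.25729294e-03,  1.39501526e-04]), 'tool_pos': array([0.20701941, 0.64230221, 0.24164438]), 'tool_rot': array([[-9.51791031e-01,  3.06746992e-01, -3.40264068e-04],
       [ 3.06747179e-01,  9.51790532e-01, -9.75738520e-04],
       [ 2.45552622e-05, -1.03307422e-03, -9.99999466e-01]]), 'force': array([ 0.07488842,  0.36577357, -0.17537328]), 'moment': array([-0.02861456,  0.04874497,  0.00171441]), 'grasp_force': 0.0, 'gripper_width': 0.08549151849000171}
```

View pics/top0.png

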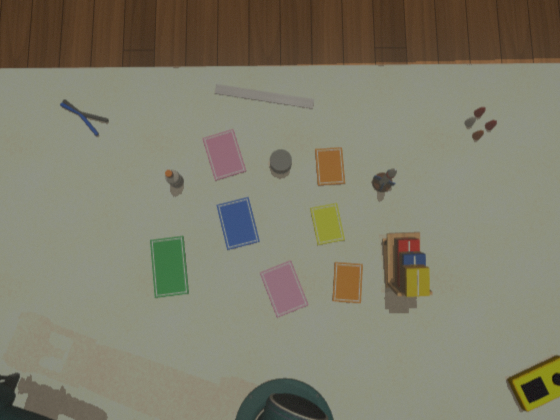

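View pics/side0.png

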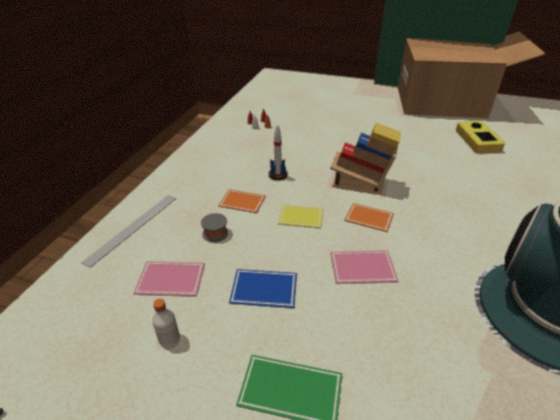

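The scene: the blue mat is at top (238,222), and its look-alikes are pink at (224,154) and (284,288). The yellow mat is at (327,224), with orange look-alikes at (330,166) and (347,282). The green mat is at (170,267). The stack is at (408,270) and its lids are red (408,246), blue (414,261) and yellow (418,282). A yellow multimeter at (535,382) is a distractor.

```bash
cat > h.py <<'E'
from rig import robot
import cv2,numpy as np
from scipy.optimize import minimize
CI={n:robot.camera_info(n) for n in("top","side")}
def proj(n,P):
    c=CI[n]; q=np.asarray(P)@np.array(c["R"]).T+c["t"]; q=q@np.array(c["camera_matrix"]).T
    return q[:,:2]/q[:,2:]
def back(n,uv,z):
    c=CI[n];K=np.array(c["camera_matrix"]);R=np.array(c["R"]);t=np.array(c["t"])
    uv=np.atleast_2d(uv).astype(float); d=np.c_[uv,np.ones(len(uv))]@np.linalg.inv(K).T@R; o=-R.T@t
    return o+d*((z-o[2])/d[:,2])[:,None]
def Rz(a): return np.array([[np.cos(a),-np.sin(a),0],[np.sin(a),np.cos(a),0],[0,0,1]])
def tilt(b): return np.array([[np.cos(b),0,-np.sin(b)],[0,1,0],[np.sin(b),0,np.cos(b)]])
T15=tilt(np.radians(15))
def box(l,w,h): return np.array([[x,y,z] for x in(-l/2,l/2) for y in(-w/2,w/2) for z in(0,h)])
def rackpt(p,P): # rack frame -> world
    return np.asarray(P)@Rz(p[2]).T+[p[0],p[1],0]
def slope(P): return np.asarray(P)@T15.T+[-.05,0,.03] # (along,y,normal)->rack
def hullmask(n,P,S=4):
    m=np.zeros((420*S,560*S),np.uint8); h=cv2.convexHull(((proj(n,P)+.5)*S).astype(np.float32))
    cv2.fillConvexPoly(m,h.astype(np.int32),1); return m
def rect(n,reg,z):
    cs,_=cv2.findContours(reg.astype(np.uint8),cv2.RETR_EXTERNAL,cv2.CHAIN_APPROX_NONE); c=max(cs,key=cv2.contourArea)[:,0]
    P=back(n,c,z)[:,:2]; (cx,cy),(w,h),a=cv2.minAreaRect((P*1000).astype(np.float32))
    if w<h: w,h,a=h,w,a+90
    return np.array([cx/1000,cy/1000]),(w,h),(a+90)%180-90
E
cat > m1.py <<'E'
from h import *
import pickle
D={}
for cam in("top","side"):
    im=robot.grab_frame(cam); D[cam,"im"]=im
    for q in("green_mat","blue_mat","yellow_mat","rocket","glue","spool","rack","red_carton","blue_carton","yellow_carton"):
        r=robot.silhouettes(cam,q)
        D[cam,q]=r
        for e in r:
            if e["score"]<.3: continue
            m=e["region"]; s=f"{cam} {q} {e['score']:.2f} {np.round(e['box']).tolist()} rgb {im[m].mean(0).round().tolist()}"
            if "mat" in q: 
                c,wh,a=rect(cam,m,.003); s+=f" {c.round(4)} {np.round(wh)} {a:.1f}"
            elif q in("glue","spool","rocket"): 
                b=e["box"]; s+=f" {back(cam,[[ (b[0]+b[2])/2,b[3]]],0).round(3).tolist()}"
            print(s)
pickle.dump(D,open("D.pkl","wb"))
E
python3 m1.py
```

```text
top green_mat 0.79 [150.0, 235.0, 188.0, 296.0] rgb [71.0, 118.0, 75.0] [0.4439 0.322 ] [165.  96.] 6.2
top blue_mat 0.94 [260.0, 260.0, 308.0, 317.0] rgb [143.0, 113.0, 121.0] [ 0.38   -0.0021] [135.  97.] 21.8
top blue_mat 0.75 [218.0, 196.0, 260.0, 250.0] rgb [71.0, 90.0, 127.0] [0.5661 0.1271] [136.  97.] 13.8
top blue_mat 0.75 [204.0, 130.0, 242.0, 180.0] rgb [143.0, 109.0, 117.0] [0.7716 0.1688] [135.  94.] 16.3
top yellow_mat 0.94 [334.0, 264.0, 362.0, 304.0] rgb [142.0, 106.0, 62.0] [ 0.3946 -0.1824] [110.  80.] -5.0
top yellow_mat 0.75 [312.0, 204.0, 342.0, 243.0] rgb [143.0, 145.0, 66.0] [ 0.5615 -0.1293] [109.  80.] 10.8
top yellow_mat 0.63 [313.0, 149.0, 344.0, 186.0] rgb [142.0, 105.0, 63.0] [ 0.7316 -0.1409] [111.  80.] 3.1
top rocket 0.55 [372.0, 170.0, 394.0, 188.0] rgb [78.0, 73.0, 65.0] [[0.664, -0.296, 0.0]]
top glue 0.75 [166.0, 173.0, 183.0, 187.0] rgb [103.0, 92.0, 78.0] [[0.672, 0.312, 0.0]]
top spool 0.89 [270.0, 149.0, 291.0, 178.0] rgb [96.0, 95.0, 86.0] [[0.696, 0.003, 0.0]]
top rack 0.77 [383.0, 234.0, 432.0, 295.0] rgb [111.0, 91.0, 66.0]
top red_carton 0
[... 824 characters left out ...]
 -0.1378] [111.  84.] 2.9
side yellow_mat 0.69 [346.0, 202.0, 395.0, 236.0] rgb [175.0, 112.0, 68.0] [ 0.3949 -0.1803] [112.  81.] -6.4
side rocket 0.96 [268.0, 126.0, 287.0, 182.0] rgb [91.0, 85.0, 79.0] [[0.668, -0.258, 0.0]]
side glue 0.80 [151.0, 298.0, 180.0, 349.0] rgb [111.0, 97.0, 84.0] [[0.686, 0.327, 0.0]]
side spool 0.92 [201.0, 213.0, 229.0, 244.0] rgb [90.0, 81.0, 72.0] [[0.725, 0.037, 0.0]]
side rack 0.78 [331.0, 147.0, 400.0, 194.0] rgb [106.0, 85.0, 62.0]
side red_carton 0.56 [337.0, 141.0, 382.0, 182.0] rgb [87.0, 47.0, 34.0]
side blue_carton 0.95 [351.0, 135.0, 390.0, 168.0] rgb [62.0, 54.0, 54.0]
side yellow_carton 0.80 [368.0, 121.0, 401.0, 156.0] rgb [122.0, 100.0, 53.0]
```

```bash
cat > m2.py <<'E'
from h import *
import pickle
D=pickle.load(open("D.pkl","rb"))
L={"red":.125,"blue":.095,"yellow":.07}; k=0
def M(p,cam,S=2):
    lab=np.zeros((420*S,560*S),np.uint8)
    for i,c in enumerate(L):
        b=box(L[c],.056,.045)+[L[c]/2,0,.045*i]
        lab[hullmask(cam,rackpt(p,slope(b)),S)>0]=i+1
    return lab
tgt={}
for cam in("top","side"):
    for i,c in enumerate(L):
        r=D[cam,c+"_carton"]
        if r: tgt[cam,i+1]=cv2.resize(r[0]["region"].astype(np.uint8),None,fx=2,fy=2,interpolation=0)>0
def cost(p,v=False):
    s=0
    for cam in("top","side"):
        lab=M(p,cam)
        for (cc,i),t in tgt.items():
            if cc==cam:
                m=lab==i; iou=(m&t).sum()/max(1,(m|t).sum()); s+=1-iou
                if v: print(cam,i,round(iou,3))
    return s
b=back("top",[[408,262]],.09)[0]; best=None
for a in (0,.15,-.15):
    x0=np.array([b[0],b[1],a])
    r=minimize(cost,x0,method="Nelder-Mead",options=dict(initial_simplex=[x0,x0+[.02,0,0],x0+[0,.02,0],x0+[0,0,.15]],xatol=1e-4,fatol=1e-4))
    if best is None or r.fun<best.fun: best=r
print(best.x.round(4),best.fun); cost(best.x,True)
out=[]
for cam in("top","side"):
    im=D[cam,"im"][:,:,::-1].copy(); lab=M(best.x,cam,4)
    u0,v0=(360,200) if cam=="top" else (310,100)
    cr=cv2.resize(im[v0:v0+110,u0:u0+110],(396*1,396),interpolation=cv2.INTER_CUBIC)
    for i in(1,2,3):
        l=cv2.resize((lab[v0*4:(v0+110)*4,u0*4:(u0+110)*4]==i).astype(np.uint8),(396,396),interpolation=0)
        cs,_=cv2.findContours(l,cv2.RETR_EXTERNAL,cv2.CHAIN_APPROX_NONE); cv2.drawContours(cr,cs,-1,(0,255,0),1)
    out.append(cr)
cv2.imwrite("pics/fit1.png",np.hstack(out)); np.save("rack.npy",best.x)
E
python3 m2.py
```

```text
[ 0.4443 -0.3355 -0.0008] 0.6468430198293248
top 1 0.861
top 2 0.858
top 3 0.88
side 1 0.929
side 2 0.904
side 3 0.921
```

View pics/fit1.png

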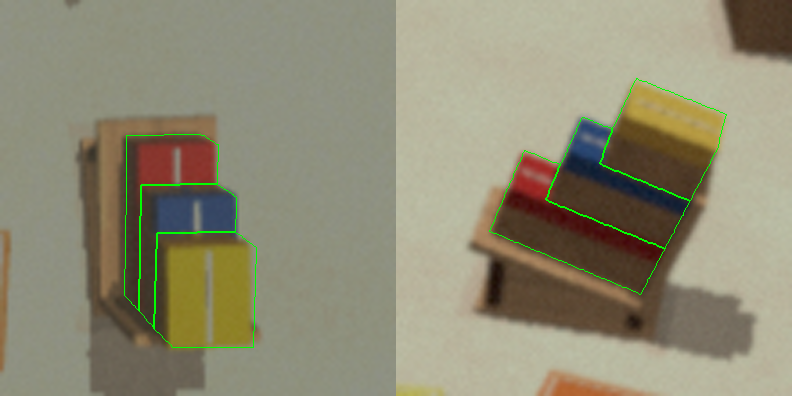

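The outlines of the red, blue and yellow cartons match the fitted stack in both views to about 1 px. Next I check the rack's own floor against the fit and plan the moves.

```bash
python3 - <<'E'
from h import *
p=np.load("rack.npy")
print(proj("top",rackpt(p,slope([[.137,.045,0],[.137,-.045,0]]))).round(1), "seen (386.9,232.8),(420,232.8)")
for L,i in((.07,2),(.095,1),(.125,0)):
    print(rackpt(p,slope([[L/2,0,.045*i+.0225]])).round(4))
E
cat >> h.py <<'E'
def go(pos,yaw,tp,ty,n=None):
    """offset/roll from commanded tcp pos & yaw(angle of tool y axis, tool down) to target"""
    y=np.array([np.cos(yaw),np.sin(yaw),0]); z=np.array([0,0,-1.]); x=np.cross(y,z)
    d=np.subtract(tp,pos); o=[d@x/.5,d@y/.5,d@z/.5]
    r=(ty-yaw+np.pi)%(2*np.pi)-np.pi; return np.round(o,4),round(-r/np.pi,4)
E
python3 - <<'E'
import sys; sys.path.insert(0,'.')
from h import *
s=robot.state(); R=s["tool_rot"]; print(np.arctan2(R[1,1],R[0,1]),robot.state()["time_s"])
E
```

```text
[[388.5 232.5]
 [421.5 232.2]] seen (386.9,232.8),(420,232.8)
[[ 0.399  -0.3355  0.1477]]
[[ 0.4227 -0.3355  0.1075]]
[[ 0.4488 -0.3355  0.0679]]
1.258959530493378 1.2
```

>>> play_rows(moves=[{"offset":[-0.565,-0.495,-0.116],"roll":-0.0993},{"offset":[-0.565,-0.495,-0.116],"roll":-0.0993},{"offset":[-0.565,-0.495,-0.116],"roll":-0.0993},{"offset":[-0.565,-0.495,-0.116],"roll":-0.0993},{"offset":[-0.565,-0.495,-0.116],"roll":-0.0993},{"offset":[-0.565,-0.495,-0.116],"roll":-0.0993},{"offset":[-0.565,-0.495,-0.116],"roll":-0.0993},{"offset":[-0.565,-0.495,-0.116],"roll":-0.0993}], claw=85)

```text
time_s: 2.0
tool_pos: [0.4012, 0.3177, 0.3013]
tool_rot: [[-1.0, 0.001, 0.001], [0.001, 1.0, 0.0], [-0.001, 0.0, -1.0]]
force: [1.2, 1.2, -0.0]
gripper_width: 0.0848
grasp_force: 0.0
```

>>> play_rows(moves=[{"offset":[-0.1,-0.74,0],"roll":0},{"offset":[-0.1,-0.74,0],"roll":0},{"offset":[-0.1,-0.74,0],"roll":0},{"offset":[-0.1,-0.74,0],"roll":0},{"offset":[-0.1,-0.74,0],"roll":0},{"offset":[-0.1,-0.74,0],"roll":0},{"offset":[-0.1,-0.74,0],"roll":0},{"offset":[-0.1,-0.74,0],"roll":0}])

```text
time_s: 2.8
tool_pos: [0.4499, -0.0531, 0.3004]
tool_rot: [[-1.0, 0.002, 0.0], [0.002, 1.0, -0.001], [-0.0, -0.001, -1.0]]
force: [0.5, -0.7, 0.1]
gripper_width: 0.0849
grasp_force: 0.0
```

>>> play_rows(moves=[{"offset":[0.102,-0.571,0.08],"roll":0},{"offset":[0.102,-0.571,0.08],"roll":0},{"offset":[0.102,-0.571,0.08],"roll":0},{"offset":[0.102,-0.571,0.08],"roll":0},{"offset":[0.102,-0.571,0.08],"roll":0},{"offset":[0.102,-0.571,0.08],"roll":0},{"offset":[0.102,-0.571,0.08],"roll":0},{"offset":[0.102,-0.571,0.08],"roll":0}])

```text
time_s: 3.6
tool_pos: [0.3988, -0.3358, 0.26]
tool_rot: [[-1.0, 0.002, -0.001], [0.002, 1.0, 0.001], [0.001, 0.001, -1.0]]
force: [1.1, -0.9, -0.8]
gripper_width: 0.085
grasp_force: 0.0
```

Run:
```python
from h import *
s=robot.state(); R=s["tool_rot"]; print(s["tool_pos"].round(4),np.arctan2(R[1,1],R[0,1]),s["time_s"],s["qpos"].round(2))
f=robot.grab_frame("side"); cv2.imwrite("pics/s1.png",cv2.resize(f[60:220,250:470],None,fx=3,fy=3)[:,:,::-1])
```

```text
[ 0.3988 -0.3358  0.26  ] 1.5691434588591457 3.6 [-0.75 -0.23  1.74  0.    1.63 -2.32]
```

View pics/s1.png

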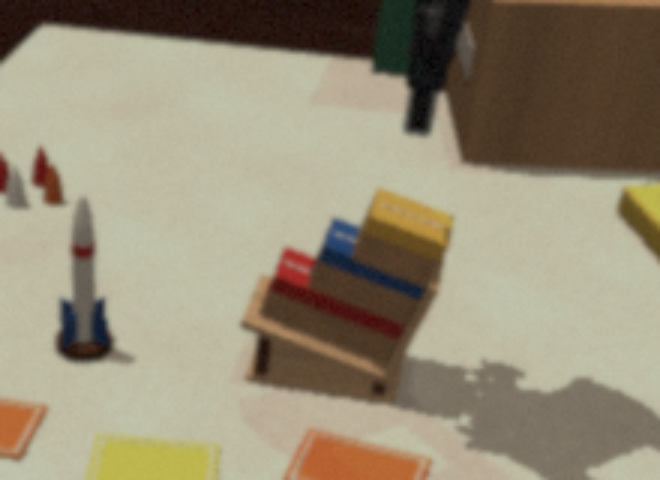

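The gripper at (418,100) hangs above the yellow carton at (412,215), clear of the rocket. I descend and grip.

>>> play_rows(moves=[{"offset":[0,0,0.07],"roll":0},{"offset":[0,0,0.13],"roll":0},{"offset":[0,0,0.18],"roll":0},{"offset":[0,0,0.21],"roll":0},{"offset":[0,0,0.232],"roll":0},{"offset":[0,0,0.232],"roll":0}])

```text
time_s: 4.25
tool_pos: [0.3992, -0.3347, 0.1437]
tool_rot: [[-1.0, -0.001, -0.001], [-0.001, 1.0, 0.001], [0.001, 0.001, -1.0]]
force: [-0.4, -0.4, 0.6]
gripper_width: 0.0855
grasp_force: 0.0
```

>>> play_rows(moves=[{"offset":[0,0,0],"roll":0},{"offset":[0,0,0],"roll":0},{"offset":[0,0,0],"roll":0},{"offset":[0,0,0],"roll":0},{"offset":[0,0,0],"roll":0},{"offset":[0,0,0],"roll":0}], claw=45, force=30)

```text
time_s: 4.85
tool_pos: [0.3996, -0.3355, 0.1458]
tool_rot: [[-1.0, -0.0, 0.002], [-0.0, 1.0, -0.001], [-0.002, -0.001, -1.0]]
force: [0.5, 1.8, 6.3]
gripper_width: 0.0555
grasp_force: 32.0
```

>>> play_rows(moves=[{"offset":[0,0,-0.04],"roll":0},{"offset":[0,0,-0.1],"roll":0},{"offset":[0,0,-0.18],"roll":0},{"offset":[0,0,-0.25],"roll":0}])

```text
time_s: 5.25
tool_pos: [0.399, -0.3353, 0.2716]
tool_rot: [[-1.0, 0.0, 0.001], [0.0, 1.0, -0.001], [-0.001, -0.001, -1.0]]
force: [0.5, 0.1, -1.5]
gripper_width: 0.0559
grasp_force: 32.2
```

>>> play_rows(moves=[{"offset":[-0.05,0.06,0],"roll":-0.01},{"offset":[-0.1,0.13,0],"roll":-0.03},{"offset":[-0.17,0.21,0],"roll":-0.05},{"offset":[-0.24,0.3,0],"roll":-0.061},{"offset":[-0.29,0.37,0],"roll":-0.061},{"offset":[-0.326,0.4156,0],"roll":-0.061},{"offset":[-0.326,0.4156,0],"roll":-0.061}])

```text
time_s: 5.95
tool_pos: [0.5638, -0.1245, 0.2693]
tool_rot: [[-0.981, -0.194, 0.0], [-0.194, 0.981, 0.001], [-0.0, 0.001, -1.0]]
force: [0.3, 0.1, -0.0]
gripper_width: 0.0557
grasp_force: 32.2
```

>>> play_rows(moves=[{"offset":[0,0,0.08],"roll":0},{"offset":[0,0,0.17],"roll":0},{"offset":[0,0,0.26],"roll":0},{"offset":[0,0,0.34],"roll":0},{"offset":[0,0,0.4],"roll":0},{"offset":[0,0,0.44],"roll":0},{"offset":[0,0,0.44],"roll":0}])

```text
time_s: 6.65
tool_pos: [0.5605, -0.1277, 0.0467]
tool_rot: [[-0.982, -0.19, -0.004], [-0.19, 0.982, 0.001], [0.004, 0.002, -1.0]]
force: [-0.6, 0.7, -1.1]
gripper_width: 0.0556
grasp_force: 32.2
```

Run:
```python
from h import *
f=robot.grab_frame("side"); cv2.imwrite("pics/s2.png",cv2.resize(f[120:260,200:400],None,fx=3,fy=3)[:,:,::-1]); print(robot.state()["tool_pos"])
```

```text
[ 0.56149634 -0.12787041  0.04887591]
```

View pics/s2.png

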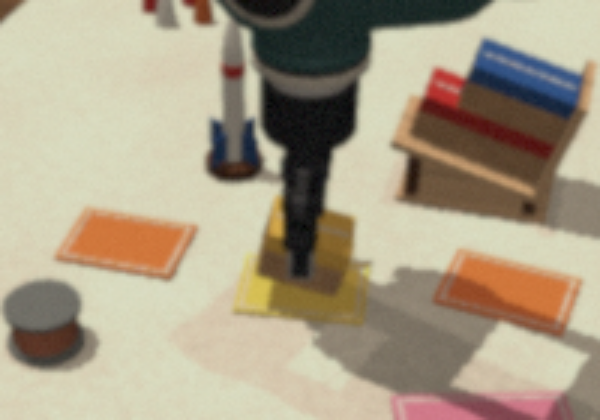

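The yellow carton hangs tilted over the yellow mat (300,250), and the blue and red ones are undisturbed. I press it down gently and release.

>>> play_rows(moves=[{"offset":[0,0,0.02],"roll":0},{"offset":[0,0,0.034],"roll":0},{"offset":[0,0,0.042],"roll":0},{"offset":[0,0,0.048],"roll":0},{"offset":[0,0,0.054],"roll":0},{"offset":[0,0,0.054],"roll":0}])

```text
time_s: 7.3
tool_pos: [0.5655, -0.1276, 0.026]
tool_rot: [[-0.982, -0.191, 0.009], [-0.191, 0.982, -0.001], [-0.008, -0.003, -1.0]]
force: [9.6, 3.2, 18.8]
gripper_width: 0.0558
grasp_force: 29.3
```

>>> play_rows(moves=[{"offset":[0,0,0],"roll":0},{"offset":[0,0,0],"roll":0},{"offset":[0,0,0],"roll":0},{"offset":[0,0,0],"roll":0},{"offset":[0,0,0],"roll":0},{"offset":[0,0,0],"roll":0}], claw=85)

```text
time_s: 7.9
tool_pos: [0.562, -0.1275, 0.0222]
tool_rot: [[-0.982, -0.191, -0.0], [-0.191, 0.982, 0.0], [0.0, 0.0, -1.0]]
force: [-0.3, -0.7, 0.1]
gripper_width: 0.0851
grasp_force: 0.0
```

>>> play_rows(moves=[{"offset":[0,0,-0.04],"roll":0},{"offset":[0,0,-0.12],"roll":0},{"offset":[0,0,-0.2],"roll":0},{"offset":[0,0,-0.28],"roll":0},{"offset":[0,0,-0.36],"roll":0},{"offset":[0,0,-0.44],"roll":0}])

```text
time_s: 8.5
tool_pos: [0.5618, -0.1274, 0.244]
tool_rot: [[-0.982, -0.191, 0.0], [-0.191, 0.982, -0.0], [-0.0, -0.0, -1.0]]
force: [0.9, -0.1, -0.9]
gripper_width: 0.085
grasp_force: 0.0
```

>>> play_rows(moves=[{"offset":[0.06,-0.06,0],"roll":0.01},{"offset":[0.12,-0.12,0],"roll":0.03},{"offset":[0.18,-0.18,0],"roll":0.05},{"offset":[0.25,-0.253,0],"roll":0.061},{"offset":[0.31,-0.314,0],"roll":0.061},{"offset":[0.351,-0.355,0],"roll":0.061},{"offset":[0.351,-0.355,0],"roll":0.061}])

```text
time_s: 9.2
tool_pos: [0.4218, -0.3375, 0.2422]
tool_rot: [[-1.0, 0.003, -0.0], [0.003, 1.0, -0.0], [0.0, -0.0, -1.0]]
force: [-0.2, 0.2, 0.3]
gripper_width: 0.0848
grasp_force: 0.0
```

```bash
cat > chk.py <<'E'
from h import *
import sys
from scipy.optimize import minimize
def fitflat(col,L,x0,z=.003,cams=("top","side"),sav=None):
    t={}
    for cam in cams:
        im=robot.grab_frame(cam)
        r=[e for e in robot.silhouettes(cam,col+"_carton") if e["score"]>.3]
        if not r: print(cam,"none"); continue
        uv=proj(cam,[[*x0[:2],z+.02]])[0]
        e=min(r,key=lambda e:np.hypot(*(np.mean(np.argwhere(e["region"])[:,::-1],0)-uv)))
        t[cam]=cv2.resize(e["region"].astype(np.uint8),None,fx=2,fy=2,interpolation=0)>0
    def cost(p):
        s=0
        for cam,m in t.items():
            h=hullmask(cam,box(L,.056,.045)@Rz(p[2]).T+[p[0],p[1],z],2)>0; s+=1-(h&m).sum()/(h|m).sum()
        return s
    x0=np.array(x0); r=minimize(cost,x0,method="Nelder-Mead",options=dict(initial_simplex=[x0,x0+[.015,0,0],x0+[0,.015,0],x0+[0,0,.15]],xatol=1e-4,fatol=1e-4))
    print(col,r.x.round(4),np.degrees(r.x[2]).round(1),round(r.fun,3)); return r.x
E
python3 - <<'E'
from chk import *
print(robot.state()["tool_pos"].round(4))
fitflat("yellow",.07,[.562,-.1277,.19])
f=robot.grab_frame("side"); cv2.imwrite("pics/s3.png",cv2.resize(f[60:240,250:450],None,fx=3,fy=3)[:,:,::-1])
E
```

```text
[ 0.4218 -0.3375  0.2422]
yellow [ 0.569  -0.1277  0.2193] 12.6 0.102
```

View pics/s3.png

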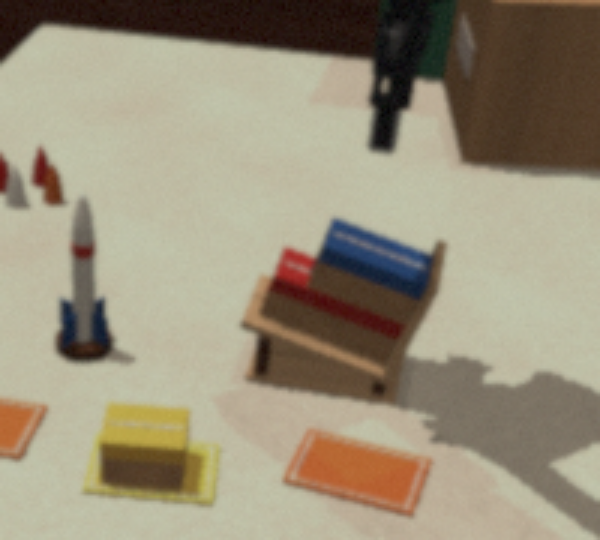

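The yellow carton lies flat on its mat at (145,450), about 7 mm forward of centre. It pivoted about its low edge as I pressed it down, so I'll compensate for that on the next ones. Now the blue carton.

>>> play_rows(moves=[{"offset":[0,0,0.08],"roll":0},{"offset":[0,0,0.15],"roll":0},{"offset":[0,0,0.21],"roll":0},{"offset":[0,0,0.25],"roll":0},{"offset":[0,0,0.276],"roll":0},{"offset":[0,0,0.276],"roll":0}])

```text
time_s: 10.05
tool_pos: [0.4236, -0.3342, 0.1028]
tool_rot: [[-1.0, -0.001, -0.002], [-0.001, 1.0, 0.002], [0.002, 0.002, -1.0]]
force: [-0.7, -0.2, 0.2]
gripper_width: 0.0849
grasp_force: 0.0
```

>>> play_rows(moves=[{"offset":[0,0,0],"roll":0},{"offset":[0,0,0],"roll":0},{"offset":[0,0,0],"roll":0},{"offset":[0,0,0],"roll":0},{"offset":[0,0,0],"roll":0},{"offset":[0,0,0],"roll":0}], claw=45, force=30)

```text
time_s: 10.65
tool_pos: [0.4242, -0.3356, 0.106]
tool_rot: [[-1.0, -0.0, 0.002], [-0.0, 1.0, -0.002], [-0.002, -0.002, -1.0]]
force: [0.6, -0.3, 7.0]
gripper_width: 0.0561
grasp_force: 31.9
```

>>> play_rows(moves=[{"offset":[0,0,-0.03],"roll":0},{"offset":[0,0,-0.09],"roll":0},{"offset":[0,0,-0.16],"roll":0},{"offset":[0,0,-0.23],"roll":0},{"offset":[0,0,-0.3],"roll":0},{"offset":[0,0,-0.34],"roll":0}])

```text
time_s: 11.25
tool_pos: [0.4237, -0.3352, 0.2787]
tool_rot: [[-1.0, -0.0, 0.003], [-0.0, 1.0, -0.002], [-0.003, -0.002, -1.0]]
force: [0.3, 0.6, -3.0]
gripper_width: 0.0553
grasp_force: 32.9
```

>>> play_rows(moves=[{"offset":[-0.02,0.06,0],"roll":0},{"offset":[-0.04,0.14,0],"roll":0},{"offset":[-0.065,0.22,0],"roll":0},{"offset":[-0.09,0.3,0],"roll":0},{"offset":[-0.115,0.38,0],"roll":0},{"offset":[-0.136,0.4628,0],"roll":0}])

```text
time_s: 11.85
tool_pos: [0.4916, -0.1021, 0.2756]
tool_rot: [[-1.0, 0.0, 0.001], [0.0, 1.0, -0.0], [-0.001, -0.0, -1.0]]
force: [-0.4, -0.0, -2.7]
gripper_width: 0.0557
grasp_force: 32.9
```

>>> play_rows(moves=[{"offset":[-0.023,0.08,0],"roll":-0.01},{"offset":[-0.047,0.16,0],"roll":-0.03},{"offset":[-0.07,0.24,0],"roll":-0.05},{"offset":[-0.095,0.32,0],"roll":-0.07},{"offset":[-0.12,0.4,0],"roll":-0.0761},{"offset":[-0.136,0.4628,0],"roll":-0.0761},{"offset":[-0.136,0.4628,0],"roll":-0.0761},{"offset":[-0.136,0.4628,0],"roll":-0.0761}])

```text
time_s: 12.65
tool_pos: [0.5594, 0.1281, 0.275]
tool_rot: [[-0.971, -0.238, -0.0], [-0.238, 0.971, -0.0], [0.0, -0.0, -1.0]]
force: [-0.2, -0.1, -1.6]
gripper_width: 0.0557
grasp_force: 33.0
```

>>> play_rows(moves=[{"offset":[0,0,0.08],"roll":0},{"offset":[0,0,0.17],"roll":0},{"offset":[0,0,0.26],"roll":0},{"offset":[0,0,0.34],"roll":0},{"offset":[0,0,0.41],"roll":0},{"offset":[0,0,0.45],"roll":0},{"offset":[0,0,0.464],"roll":0},{"offset":[0,0,0.464],"roll":0}])

```text
time_s: 13.45
tool_pos: [0.5595, 0.1269, 0.0424]
tool_rot: [[-0.972, -0.236, -0.001], [-0.236, 0.972, -0.0], [0.001, -0.0, -1.0]]
force: [-0.2, 1.5, -1.9]
gripper_width: 0.0558
grasp_force: 32.9
```

>>> play_rows(moves=[{"offset":[0,0,0.015],"roll":0},{"offset":[-0.002,0,0.02],"roll":0},{"offset":[-0.005,0,0.026],"roll":0},{"offset":[-0.009,0,0.032],"roll":0},{"offset":[-0.014,0,0.038],"roll":0},{"offset":[-0.014,0,0.038],"roll":0},{"offset":[-0.014,0,0.038],"roll":0}])

```text
time_s: 14.15
tool_pos: [0.568, 0.1293, 0.0252]
tool_rot: [[-0.972, -0.237, 0.004], [-0.237, 0.972, 0.0], [-0.004, -0.001, -1.0]]
force: [6.1, -2.1, 6.7]
gripper_width: 0.0557
grasp_force: 31.0
```

>>> play_rows(moves=[{"offset":[0,0,0],"roll":0},{"offset":[0,0,0],"roll":0},{"offset":[0,0,0],"roll":0},{"offset":[0,0,0],"roll":0},{"offset":[0,0,0],"roll":0},{"offset":[0,0,0],"roll":0}], claw=85)

```text
time_s: 14.75
tool_pos: [0.5663, 0.1293, 0.0232]
tool_rot: [[-0.972, -0.237, -0.0], [-0.237, 0.972, -0.0], [0.0, 0.0, -1.0]]
force: [-0.3, 0.3, 0.5]
gripper_width: 0.0851
grasp_force: 0.0
```

>>> play_rows(moves=[{"offset":[0,0,-0.04],"roll":0},{"offset":[0,0,-0.12],"roll":0},{"offset":[0,0,-0.2],"roll":0},{"offset":[0,0,-0.28],"roll":0},{"offset":[0,0,-0.36],"roll":0},{"offset":[0,0,-0.44],"roll":0}])

```text
time_s: 15.35
tool_pos: [0.5661, 0.1293, 0.2451]
tool_rot: [[-0.972, -0.237, 0.0], [-0.237, 0.972, 0.0], [-0.0, -0.0, -1.0]]
force: [1.0, -0.2, 0.1]
gripper_width: 0.085
grasp_force: 0.0
```

>>> play_rows(moves=[{"offset":[0.03,-0.06,0],"roll":0},{"offset":[0.07,-0.14,0],"roll":0},{"offset":[0.11,-0.21,0],"roll":0},{"offset":[0.15,-0.29,0],"roll":0},{"offset":[0.19,-0.36,0],"roll":0},{"offset":[0.223,-0.424,0],"roll":0}])

```text
time_s: 15.95
tool_pos: [0.5074, -0.1047, 0.2435]
tool_rot: [[-0.972, -0.237, 0.0], [-0.237, 0.972, -0.0], [-0.0, -0.0, -1.0]]
force: [0.2, -0.9, -0.2]
gripper_width: 0.0854
grasp_force: 0.0
```

>>> play_rows(moves=[{"offset":[0.04,-0.075,0],"roll":0.01},{"offset":[0.08,-0.15,0],"roll":0.03},{"offset":[0.12,-0.225,0],"roll":0.05},{"offset":[0.16,-0.3,0],"roll":0.07},{"offset":[0.2,-0.38,0],"roll":0.0761},{"offset":[0.223,-0.424,0],"roll":0.0761},{"offset":[0.223,-0.424,0],"roll":0.0761}])

```text
time_s: 16.65
tool_pos: [0.4492, -0.338, 0.2429]
tool_rot: [[-1.0, 0.003, -0.001], [0.003, 1.0, -0.0], [0.001, -0.0, -1.0]]
force: [-0.1, -0.4, -0.6]
gripper_width: 0.085
grasp_force: 0.0
```

Run:
```python
from chk import *
print(robot.state()["tool_pos"].round(4))
fitflat("yellow",.07,[.562,-.1277,.19]); fitflat("blue",.095,[.5655,.1288,.239])
f=robot.grab_frame("side"); cv2.imwrite("pics/s4.png",cv2.resize(f[90:330,210:450],None,fx=2.4,fy=2.4)[:,:,::-1])
```

```text
[ 0.4492 -0.338   0.2429]
yellow [ 0.5691 -0.1268  0.2009] 11.5 0.115
blue [0.5666 0.1288 0.2579] 14.8 0.107
```

View pics/s4.png

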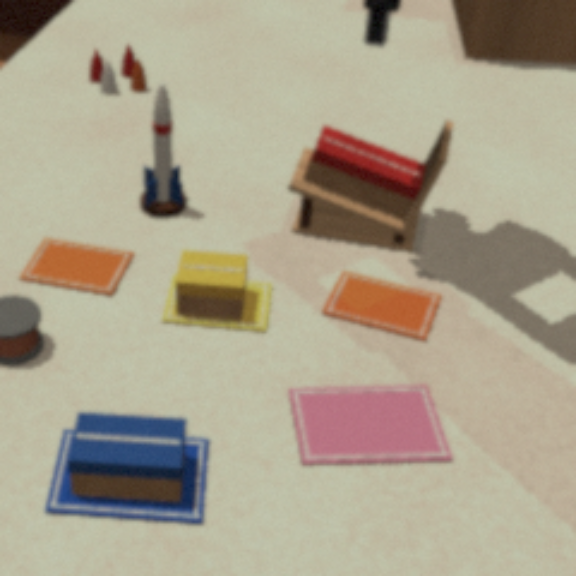

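Blue sits centred on its mat at (128,460), yellow lies flat at (212,287), and red is alone on the rack at (365,170). Now red.

>>> play_rows(moves=[{"offset":[0,0,0.09],"roll":0},{"offset":[0,0,0.18],"roll":0},{"offset":[0,0,0.25],"roll":0},{"offset":[0,0,0.3],"roll":0},{"offset":[0,0,0.33],"roll":0},{"offset":[0,0,0.346],"roll":0},{"offset":[0,0,0.346],"roll":0}])

```text
time_s: 17.8
tool_pos: [0.4503, -0.3353, 0.0702]
tool_rot: [[-1.0, -0.0, -0.0], [-0.0, 1.0, 0.0], [0.0, 0.0, -1.0]]
force: [-0.6, -0.0, 0.2]
gripper_width: 0.0851
grasp_force: 0.0
```

>>> play_rows(moves=[{"offset":[0,0,0],"roll":0},{"offset":[0,0,0],"roll":0},{"offset":[0,0,0],"roll":0},{"offset":[0,0,0],"roll":0},{"offset":[0,0,0],"roll":0},{"offset":[0,0,0],"roll":0}], claw=45, force=35)

```text
time_s: 18.4
tool_pos: [0.4507, -0.3358, 0.0719]
tool_rot: [[-1.0, -0.0, 0.001], [-0.0, 1.0, -0.001], [-0.001, -0.001, -1.0]]
force: [-0.7, 1.9, 7.0]
gripper_width: 0.0557
grasp_force: 37.5
```

>>> play_rows(moves=[{"offset":[0,0,-0.03],"roll":0},{"offset":[0,0,-0.09],"roll":0},{"offset":[0,0,-0.16],"roll":0},{"offset":[0,0,-0.24],"roll":0},{"offset":[0,0,-0.32],"roll":0},{"offset":[0,0,-0.4],"roll":0},{"offset":[0,0,-0.4],"roll":0}])

```text
time_s: 19.1
tool_pos: [0.451, -0.3361, 0.2778]
tool_rot: [[-1.0, -0.0, 0.007], [-0.0, 1.0, -0.006], [-0.007, -0.006, -1.0]]
force: [-0.4, -0.5, -3.4]
gripper_width: 0.0558
grasp_force: 38.7
```

Run:
```python
from h import *
f=robot.grab_frame("side"); g=robot.grab_frame("top"); cv2.imwrite("pics/s5.png",np.hstack([cv2.resize(f[40:240,280:480],None,fx=2,fy=2),cv2.resize(g[180:320,340:480],(400,400))])[:,:,::-1])
```

```text
(no output)
```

View pics/s5.png

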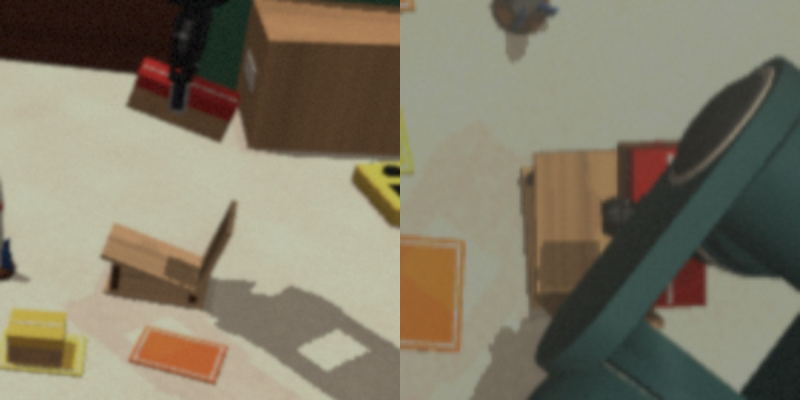

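Red is held at the rack's tilt, the rack is empty and upright, and yellow is undisturbed.

>>> play_rows(moves=[{"offset":[0.002,0.05,0],"roll":0},{"offset":[0.003,0.13,0],"roll":0},{"offset":[0.005,0.22,0],"roll":0},{"offset":[0.007,0.31,0],"roll":0},{"offset":[0.009,0.4,0],"roll":0},{"offset":[0.01,0.49,0],"roll":0},{"offset":[0.012,0.575,0],"roll":0},{"offset":[0.013,0.658,0],"roll":0}])

```text
time_s: 20.0
tool_pos: [0.4427, -0.0047, 0.269]
tool_rot: [[-1.0, -0.0, -0.002], [-0.0, 1.0, 0.0], [0.002, 0.0, -1.0]]
force: [1.1, -0.3, -3.7]
gripper_width: 0.0558
grasp_force: 38.7
```

>>> play_rows(moves=[{"offset":[0.002,0.09,0],"roll":0},{"offset":[0.003,0.18,0],"roll":-0.01},{"offset":[0.005,0.28,0],"roll":-0.02},{"offset":[0.007,0.38,0],"roll":-0.03},{"offset":[0.009,0.47,0],"roll":-0.0361},{"offset":[0.01,0.56,0],"roll":-0.0361},{"offset":[0.012,0.62,0],"roll":-0.0361},{"offset":[0.013,0.658,0],"roll":-0.0361}])

```text
time_s: 20.8
tool_pos: [0.4361, 0.3245, 0.2683]
tool_rot: [[-0.993, -0.115, -0.003], [-0.115, 0.993, -0.002], [0.003, -0.001, -1.0]]
force: [-0.3, -0.3, -2.7]
gripper_width: 0.056
grasp_force: 38.7
```

>>> play_rows(moves=[{"offset":[0,0,0.06],"roll":0},{"offset":[0,0,0.14],"roll":0},{"offset":[0,0,0.22],"roll":0},{"offset":[0,0,0.3],"roll":0},{"offset":[0,0,0.37],"roll":0},{"offset":[0,0,0.42],"roll":0},{"offset":[0,0,0.436],"roll":0},{"offset":[0,0,0.436],"roll":0}])

```text
time_s: 21.6
tool_pos: [0.4363, 0.322, 0.0509]
tool_rot: [[-0.994, -0.113, -0.003], [-0.113, 0.994, -0.002], [0.003, -0.001, -1.0]]
force: [0.0, 0.9, -1.8]
gripper_width: 0.0553
grasp_force: 38.7
```

>>> play_rows(moves=[{"offset":[0,0,0.015],"roll":0},{"offset":[-0.002,0,0.021],"roll":0},{"offset":[-0.006,0,0.028],"roll":0},{"offset":[-0.01,0,0.035],"roll":0},{"offset":[-0.016,0,0.042],"roll":0},{"offset":[-0.021,0,0.049],"roll":0},{"offset":[-0.021,0,0.049],"roll":0},{"offset":[-0.021,0,0.049],"roll":0}])

```text
time_s: 22.4
tool_pos: [0.4483, 0.3241, 0.0285]
tool_rot: [[-0.994, -0.113, 0.002], [-0.113, 0.994, 0.001], [-0.002, 0.001, -1.0]]
force: [4.4, 0.4, 3.4]
gripper_width: 0.0558
grasp_force: 36.4
```

>>> play_rows(moves=[{"offset":[0,0,0],"roll":0},{"offset":[0,0,0],"roll":0},{"offset":[0,0,0],"roll":0},{"offset":[0,0,0],"roll":0},{"offset":[0,0,0],"roll":0},{"offset":[0,0,0],"roll":0}], claw=85)

```text
time_s: 23.0
tool_pos: [0.4475, 0.3238, 0.0278]
tool_rot: [[-0.994, -0.113, -0.0], [-0.113, 0.994, -0.0], [0.0, -0.0, -1.0]]
force: [0.3, -0.1, 0.2]
gripper_width: 0.0852
grasp_force: 0.0
```

>>> play_rows(moves=[{"offset":[0,0,-0.04],"roll":0},{"offset":[0,0,-0.12],"roll":0},{"offset":[0,0,-0.2],"roll":0},{"offset":[0,0,-0.28],"roll":0},{"offset":[0,0,-0.36],"roll":0},{"offset":[0,0,-0.44],"roll":0}])

```text
time_s: 23.6
tool_pos: [0.4473, 0.3236, 0.2496]
tool_rot: [[-0.994, -0.113, 0.0], [-0.113, 0.994, 0.0], [-0.0, 0.0, -1.0]]
force: [0.2, 0.6, 0.1]
gripper_width: 0.085
grasp_force: 0.0
```

>>> play_rows(moves=[{"offset":[-0.03,-0.06,0],"roll":-0.01},{"offset":[-0.07,-0.15,0],"roll":-0.02},{"offset":[-0.11,-0.24,0],"roll":-0.04},{"offset":[-0.15,-0.33,0],"roll":-0.04},{"offset":[-0.192,-0.414,0],"roll":-0.04},{"offset":[-0.192,-0.414,0],"roll":-0.04},{"offset":[-0.192,-0.414,0],"roll":-0.04}])

```text
time_s: 24.3
tool_pos: [0.5666, 0.1281, 0.2475]
tool_rot: [[-0.972, -0.235, -0.001], [-0.235, 0.972, 0.0], [0.001, 0.0, -1.0]]
force: [-0.6, 0.7, 0.2]
gripper_width: 0.0852
grasp_force: 0.0
```

Run:
```python
from chk import *
print(robot.state()["tool_pos"].round(4),robot.state()["time_s"])
fitflat("red",.125,[.4438,.3232,.11]); fitflat("blue",.095,[.5655,.1288,.239],cams=("side",))
# rack fit by floor + backstop model vs silhouettes, cartons gone
f=robot.grab_frame("side"); g=robot.grab_frame("top")
p=np.load("rack.npy"); cor=slope([[.137,.045,0],[.137,-.045,0],[0,-.045,0],[0,.045,0],[0,.045,.1],[0,-.045,.1]])
out=[]
for n,im,(v,u) in(("side",f,(100,310)),("top",g,(200,360))):
    c=cv2.resize(im[v:v+110,u:u+110],(396,396),interpolation=cv2.INTER_CUBIC)[:,:,::-1].copy()
    q=((proj(n,rackpt(p,cor))-[u,v]+.5)*3.6).astype(int)
    for idx in([0,1,2,3],[3,2,5,4]): cv2.polylines(c,[q[idx]],True,(0,255,0),1)
    out.append(c)
cv2.imwrite("pics/rk.png",np.hstack(out)); cv2.imwrite("pics/s6.png",f[:,:,::-1])
```

```text
[0.5666 0.1281 0.2475] 24.3
red [0.4428 0.3244 0.1197] 6.9 0.981
blue [0.5667 0.1296 0.2242] 12.8 0.046
```

View pics/rk.png

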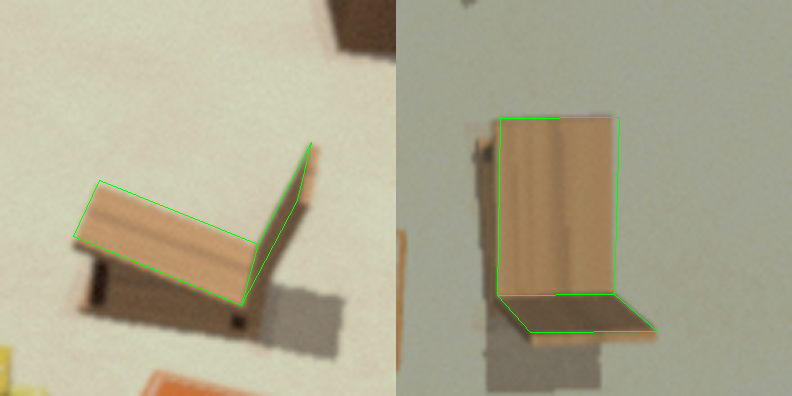

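View pics/s6.png

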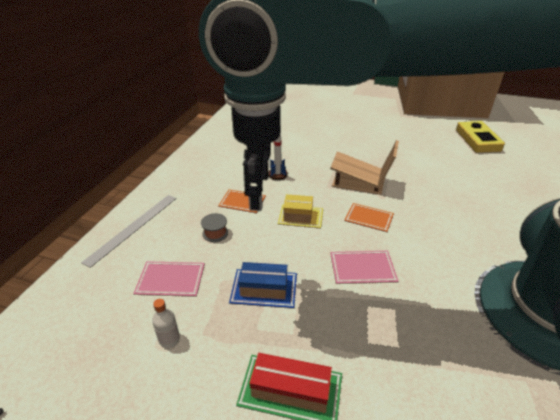

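Red lies centred on the green mat at (291,384), and blue and yellow are on their mats. The bystanders stand, and the rack fit matches to about 1 mm. Now blue goes back.

>>> play_rows(moves=[{"offset":[0,0,0.09],"roll":0},{"offset":[0,0,0.18],"roll":0},{"offset":[0,0,0.27],"roll":0},{"offset":[0,0,0.35],"roll":0},{"offset":[0,0,0.41],"roll":0},{"offset":[0,0,0.446],"roll":0},{"offset":[0,0,0.446],"roll":0}])

```text
time_s: 25.4
tool_pos: [0.5648, 0.129, 0.0221]
tool_rot: [[-0.971, -0.237, -0.004], [-0.237, 0.971, -0.001], [0.004, 0.0, -1.0]]
force: [0.2, 0.4, 0.2]
gripper_width: 0.085
grasp_force: 0.0
```

>>> play_rows(moves=[{"offset":[0,0,0],"roll":0},{"offset":[0,0,0],"roll":0},{"offset":[0,0,0],"roll":0},{"offset":[0,0,0],"roll":0},{"offset":[0,0,0],"roll":0},{"offset":[0,0,0],"roll":0}], claw=45, force=30)

```text
time_s: 26.0
tool_pos: [0.5672, 0.1292, 0.0266]
tool_rot: [[-0.972, -0.237, 0.003], [-0.237, 0.972, 0.001], [-0.003, -0.0, -1.0]]
force: [-1.4, 0.1, 7.7]
gripper_width: 0.0558
grasp_force: 33.6
```

>>> play_rows(moves=[{"offset":[0,0,-0.03],"roll":0},{"offset":[0,0,-0.1],"roll":0},{"offset":[0,0,-0.18],"roll":0},{"offset":[0,0,-0.27],"roll":0},{"offset":[0,0,-0.36],"roll":0},{"offset":[0,0,-0.446],"roll":0},{"offset":[0,0,-0.446],"roll":0}])

```text
time_s: 26.7
tool_pos: [0.5675, 0.1292, 0.2561]
tool_rot: [[-0.971, -0.237, 0.01], [-0.237, 0.972, 0.002], [-0.01, -0.001, -1.0]]
force: [-0.1, 0.7, -2.3]
gripper_width: 0.0556
grasp_force: 33.2
```

>>> play_rows(moves=[{"offset":[0.03,-0.055,0],"roll":0},{"offset":[0.07,-0.13,0],"roll":0},{"offset":[0.11,-0.2,0],"roll":0},{"offset":[0.15,-0.275,0],"roll":0},{"offset":[0.19,-0.35,0],"roll":0},{"offset":[0.231,-0.421,0],"roll":0}])

```text
time_s: 27.3
tool_pos: [0.503, -0.1043, 0.2483]
tool_rot: [[-0.971, -0.237, 0.0], [-0.237, 0.971, -0.0], [-0.0, -0.0, -1.0]]
force: [0.3, -1.1, -3.1]
gripper_width: 0.0552
grasp_force: 33.1
```

>>> play_rows(moves=[{"offset":[0.04,-0.073,0],"roll":0.01},{"offset":[0.08,-0.146,0],"roll":0.03},{"offset":[0.12,-0.22,0],"roll":0.05},{"offset":[0.16,-0.292,0],"roll":0.07},{"offset":[0.2,-0.365,0],"roll":0.0761},{"offset":[0.231,-0.421,0],"roll":0.0761},{"offset":[0.231,-0.421,0],"roll":0.0761},{"offset":[0.231,-0.421,0],"roll":0.0761}])

```text
time_s: 28.1
tool_pos: [0.4413, -0.335, 0.2479]
tool_rot: [[-1.0, 0.001, -0.0], [0.001, 1.0, 0.0], [0.0, 0.0, -1.0]]
force: [-0.0, 0.5, -2.9]
gripper_width: 0.0555
grasp_force: 33.2
```

>>> play_rows(moves=[{"offset":[0,0,0.06],"roll":0},{"offset":[0,0,0.13],"roll":0},{"offset":[0,0,0.2],"roll":0},{"offset":[0,0,0.25],"roll":0},{"offset":[0,0,0.28],"roll":0},{"offset":[0,0,0.295],"roll":0},{"offset":[0,0,0.295],"roll":0}])

```text
time_s: 28.8
tool_pos: [0.4419, -0.3344, 0.1003]
tool_rot: [[-1.0, -0.001, -0.0], [-0.001, 1.0, 0.0], [0.0, 0.0, -1.0]]
force: [0.7, 0.3, -2.0]
gripper_width: 0.0557
grasp_force: 33.2
```

Run:
```python
from h import *
f=robot.grab_frame("side"); cv2.imwrite("pics/s7.png",cv2.resize(f[80:210,300:430],(520,520),interpolation=cv2.INTER_CUBIC)[:,:,::-1]); print(robot.state()["tool_pos"])
```

```text
[ 0.44214786 -0.33469215  0.10121571]
```

View pics/s7.png

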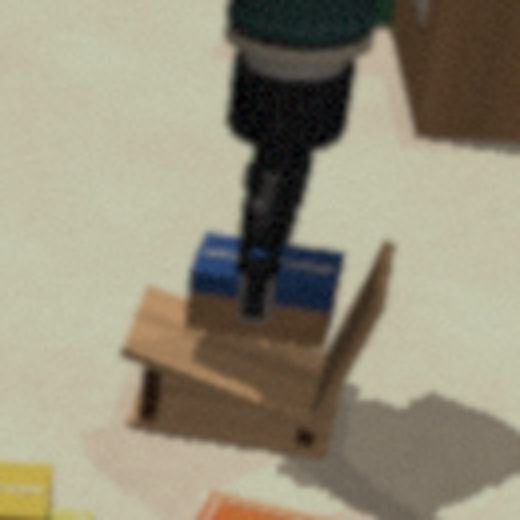

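Blue hangs level over the rack floor, clear of the backstop. I lower it so it swings onto the slope.

>>> play_rows(moves=[{"offset":[0,0,0.025],"roll":0},{"offset":[0,0,0.044],"roll":0},{"offset":[0.002,0,0.051],"roll":0},{"offset":[0.005,0,0.058],"roll":0},{"offset":[0.009,0,0.066],"roll":0},{"offset":[0.012,0,0.073],"roll":0},{"offset":[0.012,0,0.073],"roll":0}])

```text
time_s: 29.55
tool_pos: [0.4358, -0.3352, 0.0643]
tool_rot: [[-1.0, -0.0, 0.001], [-0.0, 1.0, -0.001], [-0.001, -0.001, -1.0]]
force: [-4.2, 0.6, 7.4]
gripper_width: 0.0554
grasp_force: 37.2
```

Run:
```python
from h import *
f=robot.grab_frame("side"); cv2.imwrite("pics/s8.png",cv2.resize(f[80:210,300:430],(520,520),interpolation=cv2.INTER_CUBIC)[:,:,::-1]); print(robot.state()["tool_pos"],robot.state()["force"])
```

```text
[ 0.43579563 -0.33516339  0.06436821] [-3.62997663  0.95528101  6.9984697 ]
```

View pics/s8.png

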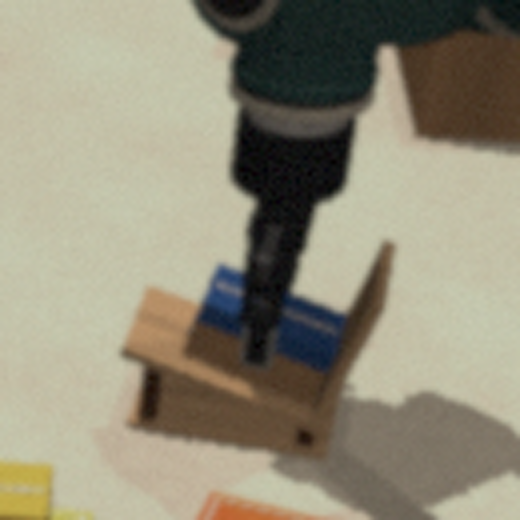

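>>> play_rows(moves=[{"offset":[0,0,0],"roll":0},{"offset":[0,0,0],"roll":0},{"offset":[0,0,0],"roll":0},{"offset":[0,0,0],"roll":0},{"offset":[0,0,0],"roll":0},{"offset":[0,0,0],"roll":0}], claw=85)

```text
time_s: 30.2
tool_pos: [0.4357, -0.3348, 0.0637]
tool_rot: [[-1.0, -0.0, -0.0], [-0.0, 1.0, 0.0], [0.0, 0.0, -1.0]]
force: [0.9, -0.2, -0.2]
gripper_width: 0.0852
grasp_force: 0.0
```

>>> play_rows(moves=[{"offset":[0,0,-0.03],"roll":0},{"offset":[0,0,-0.09],"roll":0},{"offset":[0,0,-0.16],"roll":0},{"offset":[0,0,-0.23],"roll":0},{"offset":[0,0,-0.3],"roll":0},{"offset":[0,0,-0.36],"roll":0}])

```text
time_s: 30.8
tool_pos: [0.4357, -0.3347, 0.2472]
tool_rot: [[-1.0, -0.0, 0.002], [-0.0, 1.0, -0.001], [-0.002, -0.001, -1.0]]
force: [0.6, -0.7, 0.4]
gripper_width: 0.0851
grasp_force: 0.0
```

>>> play_rows(moves=[{"offset":[-0.03,0.06,0],"roll":-0.01},{"offset":[-0.08,0.13,0],"roll":-0.03},{"offset":[-0.13,0.21,0],"roll":-0.05},{"offset":[-0.19,0.3,0],"roll":-0.0637},{"offset":[-0.24,0.37,0],"roll":-0.0637},{"offset":[-0.267,0.4156,0],"roll":-0.0637},{"offset":[-0.267,0.4156,0],"roll":-0.0637}])

```text
time_s: 31.5
tool_pos: [0.5703, -0.1242, 0.2448]
tool_rot: [[-0.979, -0.202, 0.001], [-0.202, 0.979, 0.0], [-0.001, 0.0, -1.0]]
force: [-1.2, -0.0, 0.6]
gripper_width: 0.085
grasp_force: 0.0
```

```bash
cat > rk.py <<'E'
from h import *
def fit(col,L,i,pic=None):
    p=np.load("rack.npy").copy(); p[1]=-.3348; t={}
    for cam in("side","top"):
        im=robot.grab_frame(cam); r=[e for e in robot.silhouettes(cam,col+"_carton") if e["score"]>.3]
        uv=proj(cam,rackpt(p,slope([[L/2,0,.045*i+.02]])))[0]
        r=[e for e in r if np.hypot(*(np.mean(np.argwhere(e["region"])[:,::-1],0)-uv))<25]
        if r: t[cam]=cv2.resize(r[0]["region"].astype(np.uint8),None,fx=2,fy=2,interpolation=0)>0
        if cam=="side" and pic: cv2.imwrite(pic,cv2.resize(im[80:210,300:430],(520,520),interpolation=cv2.INTER_CUBIC)[:,:,::-1])
    def cost(q):
        s=0
        for cam,m in t.items():
            h=hullmask(cam,rackpt(p,slope(box(L,.056,.045)@Rz(q[2]).T+[L/2+q[0],q[1],.045*i])),2)>0; s+=1-(h&m).sum()/(h|m).sum()
        return s
    x0=np.zeros(3); r=minimize(cost,x0,method="Nelder-Mead",options=dict(initial_simplex=[x0,[.01,0,0],[0,.01,0],[0,0,.1]],xatol=1e-4,fatol=1e-4))
    print(col,list(t),"gap,y,yaw",r.x.round(4),round(r.fun,3))
E
python3 -c "
from rk import *
fit('blue',.095,0,'pics/s9.png'); print(robot.state()['tool_pos'])"
```

```text
blue ['side', 'top'] gap,y,yaw [ 0.0025  0.0008 -0.011 ] 0.089
[ 0.5688016  -0.12763727  0.24444528]
```

View pics/s9.png

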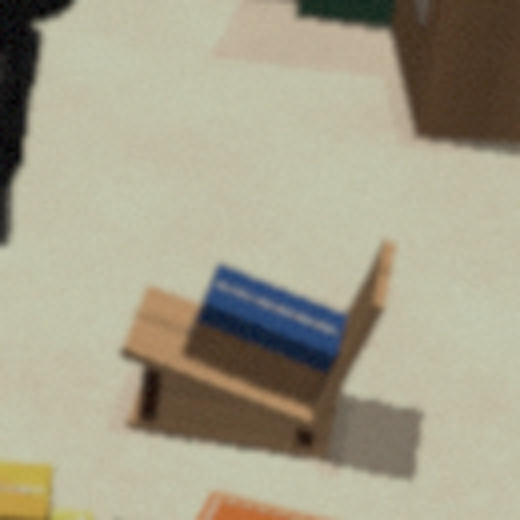

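Blue lies square on the rack with its back about 2.5 mm from the backstop. Now yellow.

>>> play_rows(moves=[{"offset":[0,0,0.09],"roll":0},{"offset":[0,0,0.18],"roll":0},{"offset":[0,0,0.27],"roll":0},{"offset":[0,0,0.35],"roll":0},{"offset":[0,0,0.41],"roll":0},{"offset":[0,0,0.442],"roll":0},{"offset":[0,0,0.442],"roll":0}])

```text
time_s: 32.4
tool_pos: [0.5681, -0.1275, 0.0213]
tool_rot: [[-0.98, -0.198, -0.003], [-0.198, 0.98, 0.001], [0.003, 0.001, -1.0]]
force: [0.2, -0.1, 0.6]
gripper_width: 0.0852
grasp_force: 0.0
```

>>> play_rows(moves=[{"offset":[0,0,0],"roll":0},{"offset":[0,0,0],"roll":0},{"offset":[0,0,0],"roll":0},{"offset":[0,0,0],"roll":0},{"offset":[0,0,0],"roll":0},{"offset":[0,0,0],"roll":0}], claw=45, force=25)

```text
time_s: 33.0
tool_pos: [0.5702, -0.1274, 0.025]
tool_rot: [[-0.98, -0.199, 0.003], [-0.199, 0.98, -0.001], [-0.003, -0.002, -1.0]]
force: [-0.5, -1.5, 8.1]
gripper_width: 0.0556
grasp_force: 27.9
```

>>> play_rows(moves=[{"offset":[0,0,-0.03],"roll":0},{"offset":[0,0,-0.1],"roll":0},{"offset":[0,0,-0.18],"roll":0},{"offset":[0,0,-0.27],"roll":0},{"offset":[0,0,-0.36],"roll":0},{"offset":[0,0,-0.442],"roll":0},{"offset":[0,0,-0.442],"roll":0}])

```text
time_s: 33.7
tool_pos: [0.5704, -0.1272, 0.2521]
tool_rot: [[-0.98, -0.199, 0.01], [-0.199, 0.98, -0.003], [-0.009, -0.004, -1.0]]
force: [-0.4, 0.5, -0.5]
gripper_width: 0.0557
grasp_force: 27.3
```

>>> play_rows(moves=[{"offset":[0.06,-0.055,0],"roll":0.01},{"offset":[0.13,-0.12,0],"roll":0.03},{"offset":[0.2,-0.185,0],"roll":0.05},{"offset":[0.27,-0.25,0],"roll":0.0637},{"offset":[0.33,-0.305,0],"roll":0.0637},{"offset":[0.377,-0.347,0],"roll":0.0637},{"offset":[0.377,-0.347,0],"roll":0.0637},{"offset":[0.377,-0.347,0],"roll":0.0637}])

```text
time_s: 34.5
tool_pos: [0.4186, -0.3347, 0.2443]
tool_rot: [[-1.0, 0.001, 0.0], [0.001, 1.0, -0.0], [-0.0, -0.0, -1.0]]
force: [0.2, 0.6, -1.1]
gripper_width: 0.056
grasp_force: 27.3
```

>>> play_rows(moves=[{"offset":[0,0,0.06],"roll":0},{"offset":[0,0,0.13],"roll":0},{"offset":[0,0,0.18],"roll":0},{"offset":[0,0,0.21],"roll":0},{"offset":[0,0,0.227],"roll":0},{"offset":[0,0,0.227],"roll":0}])

```text
time_s: 35.1
tool_pos: [0.4192, -0.334, 0.13]
tool_rot: [[-1.0, -0.001, -0.0], [-0.001, 1.0, 0.001], [0.0, 0.001, -1.0]]
force: [0.4, 0.6, -0.2]
gripper_width: 0.0557
grasp_force: 27.3
```

Run:
```python
from h import *
f=robot.grab_frame("side"); cv2.imwrite("pics/s10.png",cv2.resize(f[80:210,300:430],(520,520),interpolation=cv2.INTER_CUBIC)[:,:,::-1]); print(robot.state()["tool_pos"],robot.state()["force"])
```

```text
[ 0.41938645 -0.33437934  0.13100693] [-0.03372921  0.0071633  -0.54834194]
```

View pics/s10.png

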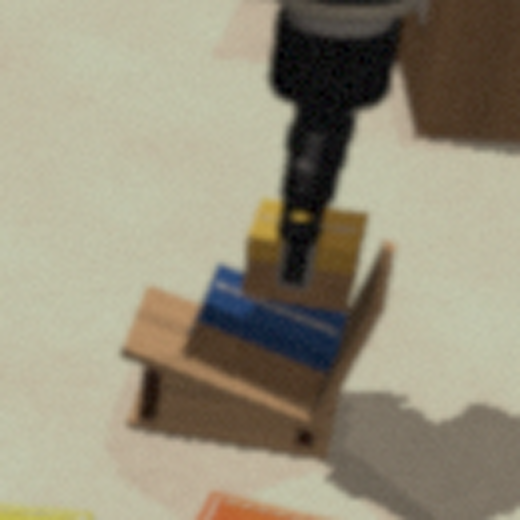

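Yellow hangs level just above blue and clear of the backstop. I lower it, release and withdraw.

>>> play_rows(moves=[{"offset":[0,0,0.02],"roll":0},{"offset":[0,0,0.034],"roll":0},{"offset":[0.003,0,0.04],"roll":0},{"offset":[0.006,0,0.045],"roll":0},{"offset":[0.009,0,0.05],"roll":0},{"offset":[0.012,0,0.055],"roll":0},{"offset":[0.012,0,0.055],"roll":0}])

```text
time_s: 35.85
tool_pos: [0.4132, -0.3349, 0.1037]
tool_rot: [[-1.0, 0.0, 0.001], [0.0, 1.0, -0.001], [-0.001, -0.001, -1.0]]
force: [-3.3, 0.5, 7.9]
gripper_width: 0.0554
grasp_force: 30.7
```

>>> play_rows(moves=[{"offset":[0,0,0],"roll":0},{"offset":[0,0,0],"roll":0},{"offset":[0,0,0],"roll":0},{"offset":[0,0,0],"roll":0},{"offset":[0,0,0],"roll":0},{"offset":[0,0,0],"roll":0}], claw=85)

```text
time_s: 36.45
tool_pos: [0.413, -0.3345, 0.1028]
tool_rot: [[-1.0, -0.0, -0.0], [-0.0, 1.0, 0.0], [0.0, 0.0, -1.0]]
force: [-0.4, -0.1, -0.2]
gripper_width: 0.085
grasp_force: 0.0
```

>>> play_rows(moves=[{"offset":[0,0,-0.03],"roll":0},{"offset":[0,0,-0.09],"roll":0},{"offset":[0,0,-0.16],"roll":0},{"offset":[0,0,-0.23],"roll":0},{"offset":[0,0,-0.3],"roll":0},{"offset":[0,0,-0.36],"roll":0}])

```text
time_s: 37.05
tool_pos: [0.4128, -0.3344, 0.2862]
tool_rot: [[-1.0, -0.0, 0.001], [-0.0, 1.0, -0.001], [-0.001, -0.001, -1.0]]
force: [-0.2, -0.0, -0.5]
gripper_width: 0.0846
grasp_force: 0.0
```

>>> play_rows(moves=[{"offset":[0,0.07,0],"roll":0},{"offset":[0,0.15,0],"roll":0},{"offset":[0,0.24,0],"roll":0},{"offset":[0,0.33,0],"roll":0},{"offset":[0,0.42,0],"roll":0},{"offset":[0,0.5,0],"roll":0},{"offset":[0,0.5,0],"roll":0},{"offset":[0,0.5,0],"roll":0}])

```text
time_s: 37.85
tool_pos: [0.4129, -0.0838, 0.284]
tool_rot: [[-1.0, -0.002, 0.001], [-0.002, 1.0, -0.001], [-0.001, -0.001, -1.0]]
force: [-0.5, -0.7, -0.1]
gripper_width: 0.0848
grasp_force: 0.0
```

```bash
python3 -c "
from rk import *
fit('yellow',.07,1,'pics/s11.png'); fit('blue',.095,0)
from chk import *
f=robot.grab_frame('side'); fitflat('red',.125,[.4438,.3232,.11],cams=('top',)); print(robot.state()['tool_pos'],robot.state()['time_s'])"
```

```text
yellow ['side', 'top'] gap,y,yaw [ 0.0009  0.0009 -0.0086] 0.197
blue ['side', 'top'] gap,y,yaw [ 0.0029  0.0013 -0.0193] 0.942
red [0.4441 0.3234 0.1079] 6.2 0.043
[ 0.41290707 -0.08473092  0.28273108] 38.4
```

View pics/s11.png

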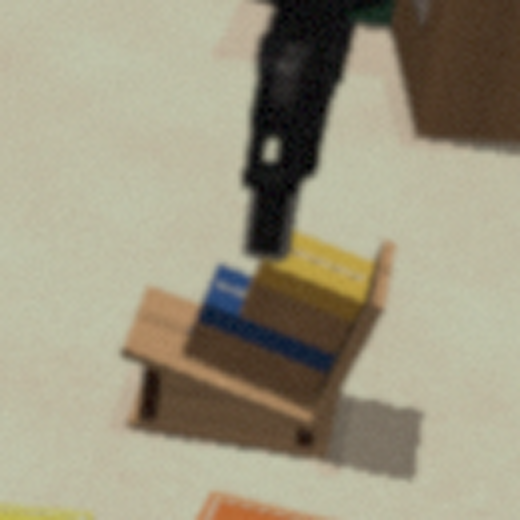

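Yellow lies on blue, tilted with the rack, and both backs are against the stop. Red is within 1 mm of the green mat's centre. I hand in.

```bash
python3 -c "
from rig import robot
print(robot.job_done())"
```

```text
the job is handed in; nothing more can be done
None
```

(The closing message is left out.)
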